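# Uncap the last empty for recycling

### The arm

A 7-joint arm with a two-finger parallel gripper is mounted at the origin on the work surface. World frame = base frame: x ahead of the robot, y to its left, z up, the work surface at z = 0. Lengths are in mm, angles in rad, forces in N, time in s.
With the tool pointing down it reaches from about 425 to 875 mm from the base axis. Payload 4.7 kg.
Tool frame: the origin (TCP) lies on the centre line of the jaws, within the pads' length; the fingertips stand 8 mm ahead of it and the grasp point (between the pads) lies 11 mm behind it; z points along the fingers, x is the direction in which the jaws open and shut, and the axes are right-handed (so a half turn about z gives the same grasp; the last joint's range is limited). The gripper opens to 85 mm and grips with 20 to 120 N. Pads are 22 mm wide; open, the fingers measure 114 mm over their backs; the gripper's body (76 mm by 85 mm) begins 54 mm behind the grasp point. The pads swing forward as they close: fully open they stand 13 mm farther back than shut.
Start: joints at [1.324, 0.321, -0.07, 1.45, 0.023, 1.371, -0.057], TCP at [167.584, -628.044, 239.349] pointing down, gripper open.
Joint ranges: [-2.86, 2.86], [-0.3, 2.09], [-1.38, 1.24], [0.06, 2.45], [-1.56, 4.7], [0.09, 2.05], [-2.69, 2.69]. Speed limits (rad/s): [2.57, 2.57, 3.14, 3.14, 3.14, 3.14, 3.14].

### API

Orientations are given as a rotation vector (axis times angle).
In Python, from bench import ctrl, optics, sign_off gives the robot as it stands.
- The arm moves only by the shell command python3 -m pendant 'ROWS' [FORCE]. ROWS is JSON, a list of rows, each a list of 3 entries, a list of its own where there are three numbers: the shift along the world's x, y, z in m, then the turn, a rotation vector about the world's x, y, z in degrees, then the finger opening in m, from 0 to 0.0854. A call has 1 to 12 rows; each row is the pose to reach, as a shift and turn from the pose measured when the call began; what a row does not reach only later rows make up. A row lasts 1/12 s, in which the tool goes at most 41.7 mm and 7.16 degrees, less where a joint would pass 70% of its speed; a pose out of reach is approached as far as the arm can. A call with a gripper value outside its range is refused whole. The fingers move at their own pace and stop on an object; FORCE is the grip in N (left out, the last holds). Time passes only in rows, so rows that repeat a pose let the fingers close. It gives the time, the measured TCP pose, the force and the opening at its end, in the units of the state.
- ctrl.get_obs(): the state, without advancing time (a new reading comes with each control period).
- optics.capture(name): name is "scene" or "top" or "wrist"; returns a dict with "pixels" (400x640x3 uint8, red, green, blue), "fx", "fy", "cx", "cy" (pixels), "camera_from_world" (4x4, takes a point from world to camera coordinates). Camera axes: x right, y down, z forward; pixel columns grow to the right and rows downward; lengths in mm; the calibration is good to about 2 mm. A picture is of the moment at which its call begins. There is no depth.
- sign_off(): hands the job in, once; it reports no verdict.
The state is a dict: "t": time; "joints": joint angles; "qd": joint speeds; "tau": joint torques, N m; "eef_pos": TCP position; "ee_rot": TCP orientation; "wrist_force": force on the tool from outside, world axes, zero at the start; "moment": the same for the moment, N m; "width": opening from 0.0 (shut) to 1.0 (fully open).
Only numpy, scipy, OpenCV 4.12 (cv2) and the standard library are available. Lean on these libraries where they do the work, as an engineer would, in place of code of your own. Each camera call takes 0.05 s, during which the arm holds its last target. There are 200 camera calls.

### The job

The rinsed empties in the grey crate go to recycling without their caps, and one still wears its child-resistant push-and-turn cap. Press that cap down firmly, turn it anticlockwise until it comes free, lift it off and put it in the red picking bin that already holds the other caps. Do not lean on the cap harder than it needs, as the thin bottle buckles, and leave all three bottles standing in their cells of the crate.

Things in the scene. Friction and masses are not known exactly. Their poses are not given: they have to be found in the camera images.
- cap: Black child-resistant cap, closed on one of the three bottles: 60 mm across the ribbed skirt, 30 mm high, about 45 g. Origin: centre of the skirt's lower edge; z up through the top, x towards a small moulded arrowhead on the top. Closed, its x lies along the bottle's x, three inner lugs sit behind catches on the neck: it turns less than 10 degrees and cannot be lifted off.
- cap_top (a point): Centre of the cap's top face. Pushed down, the cap moves on the neck against a spring: about 10 N to start, 2 N more per mm. At 17 to 22 N (4 to 6 mm) its lugs pass below the catches; pressed by less than about 12 N it does not turn; it bottoms at 7 mm (24 N). While held down it turns anticlockwise, seen from above. Fingers closing on the skirt may already push it down 1 to 2 mm.
- neck (a point): Centre of the capped bottle's mouth, on the axis under the cap. Turned 40 degrees or more the cap is free of the neck's catches: it may be let up (the spring lifts it 5 mm above where it sat) and lifted straight off. At about 80 degrees it meets a stop. Let up before 40 degrees, it is still caught. Neck 41 mm across, 52 mm over the catches.
- bottle: The capped bottle: white, thin-walled, square, 100 x 100 mm, empty, some 140 g, loose in its cell. Mouth 152 mm, sloping shoulder 112 to 122 mm above the foot; closed, the cap's origin is on its axis, 137 mm above the foot. Origin: centre of the foot; z up, x square to two sides. It buckles if pressed onto the crate's floor with more than 60 N.
- bottle_b: One of two like bottles in the crate that are already uncapped; size, origin and axes as for the capped one, its open mouth 152 mm above its foot.
- bottle_c: The other uncapped bottle; likewise.
- crate: Grey plastic bottle crate, fixed: 112 mm (its x) by 328 mm (its y), 92 mm high, three cells of 104 x 104 mm in a row at y -108, 0 and +108 mm, walls 4 mm. A bottle has 2 mm of play on each side in its cell, which keeps it from turning more than some 3 degrees. Origin: centre of its underside, on the bench. Which cell holds the capped bottle varies.
- crate_floor: The crate's floor; origin at the centre of its underside, axes as the crate's. The bottles stand on three thin springy webs in it, 16 mm above the bench, one in each cell; they give under load, one cell more than another: 1 to 6 mm when the cap is pressed with 18 N, so how far the cap must be pushed in all is known only by feel.
- bin_caps: Red open-fronted picking bin, left or right of the crate, that holds two loose black caps like the one to come off, on its floor in the half towards its +x. Fixed, 230 mm (its x) by 150 mm (its y), walls and floor 4 mm, 100 mm high at back and sides, 45 mm at the front, which faces its -x. Origin: centre of its underside, on the bench.
- bin_fittings: A like red bin on the other side of the crate, holding brass pipe fittings, not for caps. Same size, origin and axes.
Mind the look-alikes: they are no part of the job. Leave any purple look-alike of the bottle alone.

How it is judged:
By the outcome, as a careful person would: the job done as asked, in the order asked, and still so for the second after the job is handed in, with the robot touching nothing.
It also fails if it takes over 48 s, if anything falls off the work surface, if the arm or the gripper's body presses on something with over 40 N, if the wrist force passes 120 N, or if a joint passes its speed limit or range.

## Working session

There is one attempt and no reset: what is moved stays moved. The work goes in short steps, Python scripts to look and compute and a shell command to move; the robot and the scene stay as the last step left them, time stands still between calls to the robot, and variables do not carry over. Pictures are saved under pics/ and viewed, about 8 in all and at most 12, crops included, and the job is handed in when it is done.

```bash
mkdir -p pics
cat > h.py <<'E'
import numpy as np, cv2
from bench import ctrl, optics
def snap(cam,fn,crop=None,scale=1):
    d=optics.capture(cam); np.save('pics/'+fn+'.npy',d,allow_pickle=True)
    im=d['pixels'][:,:,::-1]
    if crop: x0,y0,x1,y1=crop; im=im[y0:y1,x0:x1]
    cv2.imwrite('pics/'+fn+'.png',cv2.resize(im,None,fx=scale,fy=scale,interpolation=cv2.INTER_CUBIC)); return d
def load(fn): return np.load('pics/'+fn+'.npy',allow_pickle=True).item()
def ray(d,u,v,z):
    M=np.array(d['camera_from_world']);R=M[:3,:3];c=-R.T@M[:3,3]
    r=R.T@np.array([(u-d['cx'])/d['fx'],(v-d['cy'])/d['fy'],1]); return c+r*(z-c[2])/r[2]
def proj(d,p):
    M=np.array(d['camera_from_world']);q=M[:3,:3]@np.array(p)+M[:3,3]; return d['fx']*q[0]/q[2]+d['cx'],d['fy']*q[1]/q[2]+d['cy']
E
python3 - <<'E'
from h import *
a=snap('top','top1');b=snap('scene','scene1')
i=cv2.vconcat([cv2.imread('pics/top1.png'),cv2.imread('pics/scene1.png')])
cv2.imwrite('pics/both1.png',cv2.resize(i,(480,600)))
print(ctrl.get_obs())
E
```

```text
{'t': 0.1, 'joints': array([ 1.32410803,  0.32172983, -0.0700846 ,  1.45158029,  0.02259991,
        1.37078339, -0.05691241]), 'qd': array([ 0.0003167 , -0.00235523, -0.00025651, -0.00459195,  0.00050512,
       -0.0003644 ,  0.00114419]), 'tau': array([ 2.05219194e-04, -4.94876969e+01, -3.83865377e-01, -3.15210450e+01,
        1.30946230e-02,  7.40682328e-03,  4.18811157e-05]), 'eef_pos': array([ 167.42978668, -627.57581721,  238.33151929]), 'ee_rot': array([-2.49067281e+00,  1.91313026e+00,  2.22137930e-03]), 'wrist_force': array([-0.55411895, -0.10173778,  0.18490702]), 'moment': array([-0.05657128, -0.0169373 ,  0.01983527]), 'width': 0.9991740239816973}
```

View pics/top1.png

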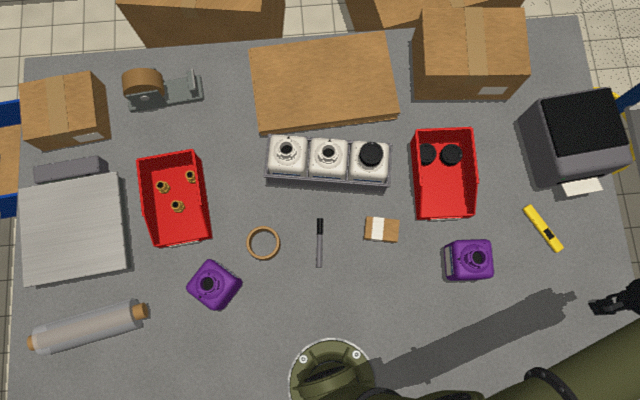

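View pics/scene1.png

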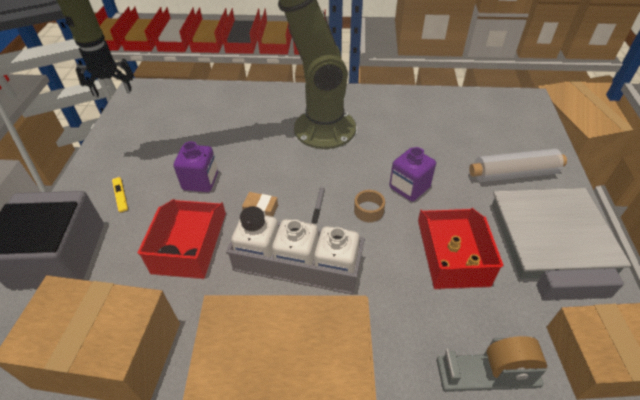

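The top view shows these black or cap-like candidates:
- The closed black cap on a white bottle in the crate's right cell, at (371,154). This is the target.
- Loose caps in the right red bin, at (428,154) and (451,154).
- Purple decoy bottles at (207,284) and (477,258).
- Open necks at (288,148) and (328,155).

Brass fittings are in the left bin. I'll check the choice in one close crop.

Run:
```python
from h import *
i=cv2.imread('pics/top1.png')[110:230,255:490]
cv2.imwrite('pics/c1.png',cv2.resize(i,None,fx=3.4,fy=3.4,interpolation=cv2.INTER_CUBIC))
a=load('top1');b=load('scene1')
print(ray(a,371,153,183),ray(b,252,215,183))
for p in [(413,129),(472,127),(480,217),(417,220)]: print(p,ray(a,*p,100 if p[1]<200 else 45))
for p in [(428,154),(451,154)]: print(p,ray(a,*p,34))
```

```text
[ 562.95430325 -144.88278258  183.        ] [ 566.15869378 -143.4356703   183.        ]
(413, 129) [ 646.00516263 -275.93575412  100.        ]
(472, 127) [ 638.12316608 -435.51992518  100.        ]
(480, 217) [ 399.71843215 -438.34441855   45.        ]
(417, 220) [ 405.91981423 -267.13096712   45.        ]
(428, 154) [ 591.87011819 -323.86736577   34.        ]
(451, 154) [ 586.38603183 -388.32604349   34.        ]
```

View pics/c1.png

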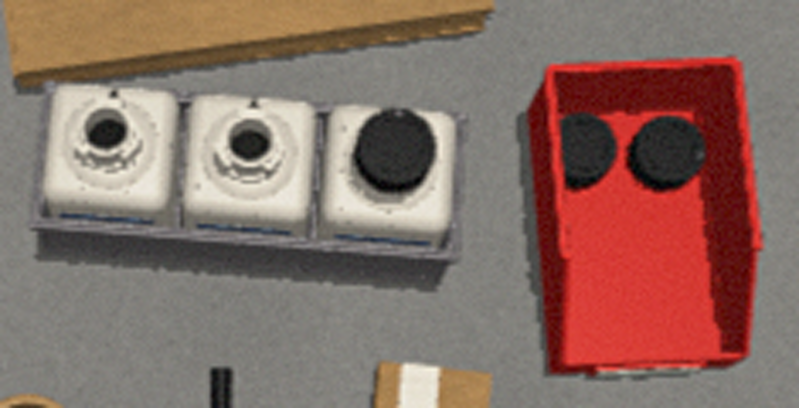

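The crop shows the black cap on the capped bottle in the right cell, at crop (396,147), i.e. full (371.5,153). Its arrowhead points roughly +x, and both neighbours are open necks. The right bin holds loose caps in its far half. I'll move above the cap.

```bash
python3 -m pendant '[[[0.033,0.04,0],[0,0,5],0.0854],[[0.066,0.08,0],[0,0,10],0.0854],[[0.099,0.12,0],[0,0,15],0.0854],[[0.132,0.16,0],[0,0,20],0.0854],[[0.165,0.2,0],[0,0,25],0.0854],[[0.198,0.24,0],[0,0,30],0.0854],[[0.231,0.28,0],[0,0,35],0.0854],[[0.264,0.32,0],[0,0,40],0.0854],[[0.297,0.36,0],[0,0,45],0.0854],[[0.33,0.4,0],[0,0,50],0.0854],[[0.363,0.44,0],[0,0,55],0.0854],[[0.396,0.483,0.01],[0,0,60],0.0854]]' 60
python3 -m pendant '[[[0,0,0],[0,0,0],0.0854]]'
```

```text
t: 1.1
eef_pos: [485.5, -240.0, 240.2]
ee_rot: [-3.115, 0.405, 0.004]
wrist_force: [0.6, -0.9, -1.0]
width: 0.998
t: 1.18
eef_pos: [490.9, -230.5, 240.9]
ee_rot: [-3.114, 0.379, -0.001]
wrist_force: [0.5, 1.0, 0.9]
width: 1.002
```

```bash
python3 -m pendant '[[[0.025,0.03,0],[0,0,0],0.0854],[[0.05,0.06,0],[0,0,0],0.0854],[[0.073,0.086,0],[0,0,0],0.0854],[[0.073,0.086,0],[0,0,0],0.0854],[[0.073,0.086,0],[0,0,0],0.0854]]'
python3 - <<'E'
from h import *
d=snap('wrist','w1'); o=ctrl.get_obs(); print(o['eef_pos'],o['ee_rot'],proj(d,o['eef_pos']),proj(d,[564,-144.5,183]),proj(d,[564,-144.5,153]))
E
```

```text
t: 1.6
eef_pos: [564.7, -141.3, 240.3]
ee_rot: [-3.113, 0.37, 0.0]
wrist_force: [0.1, -1.3, -0.1]
width: 0.997
[ 563.69900244 -143.99857006  240.1797543 ] [-3.11400703e+00  3.76257296e-01  1.12230215e-03] (np.float64(326.1963098678666), np.float64(263.26643723875407)) (np.float64(326.8586161470499), np.float64(226.43869474132262)) (np.float64(326.8244779949315), np.float64(213.78723208092828))
```

View pics/w1.png

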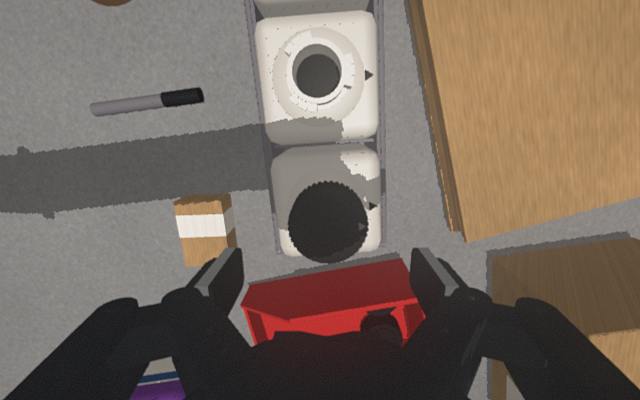

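The wrist view shows the cap top spanning u 288–369, v 181–263 (centre about (328.5,222)), with its arrowhead at (362,226). The bin and its caps lie below.

Run:
```python
from h import *
d=load('w1'); im=d['pixels']
m=(im.max(2)<60).astype(np.uint8); m[268:]=0
n,l,s,c=cv2.connectedComponentsWithStats(m); k=l[222,328]; print(s[k],c[k])
ys,xs=np.where(l==k); print(cv2.minEnclosingCircle(np.stack([xs,ys],1).astype(np.float32)))
for p in [(328.5,222),tuple(c[k])]: print(ray(d,*p,181))
print(ray(d,362,226,183))
```

```text
[ 288  181   80   82 4766] [326.43432648 221.57805287]
((327.31549072265625, 221.6799774169922), 40.745933532714844)
[ 565.81530083 -142.12736482  181.        ]
[ 564.41184724 -141.45175971  181.        ]
[ 589.10486658 -150.17599526  183.        ]
```

```bash
python3 -m pendant '[[[0.001,0.001,-0.02],[0,0,0],0.0854],[[0.001,0.0015,-0.045],[0,0,0],0.0854],[[0.001,0.0015,-0.065],[0,0,0],0.0854],[[0.001,0.0015,-0.075],[0,0,0],0.0854],[[0.001,0.0015,-0.08],[0,0,0],0.0854],[[0.001,0.0015,-0.082],[0,0,0],0.0854],[[0.001,0.0015,-0.082],[0,0,0],0.0854],[[0.001,0.0015,-0.082],[0,0,0],0.0854]]' 80
python3 - <<'E'
from h import *
d=snap('wrist','w2'); o=ctrl.get_obs(); print(o['eef_pos'],o['wrist_force'])
E
```

```text
t: 2.32
eef_pos: [565.3, -143.0, 159.4]
ee_rot: [-3.114, 0.377, -0.002]
wrist_force: [-0.9, -0.3, -0.4]
width: 1.003
[ 565.44365753 -142.83847369  159.51838901] [-0.47917827  0.17361908  0.71940653]
```

View pics/w2.png

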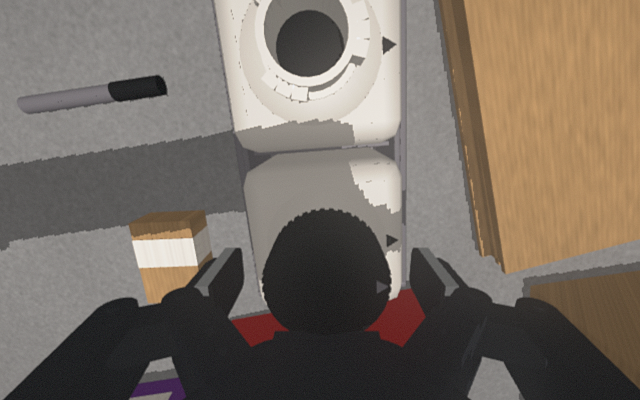

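The view shows the cap centred between the open fingers: cap u 263–392, pads at u 244 and 412. Now closing.

```bash
python3 -m pendant '[[[0,0,0],[0,0,0],0.05],[[0,0,0],[0,0,0],0.05],[[0,0,0],[0,0,0],0.05],[[0,0,0],[0,0,0],0.05],[[0,0,0],[0,0,0],0.05],[[0,0,0],[0,0,0],0.05]]' 80
```

```text
t: 2.87
eef_pos: [566.0, -142.9, 161.0]
ee_rot: [-3.115, 0.377, -0.005]
wrist_force: [-0.5, 1.1, 4.8]
width: 0.682
```

```bash
python3 -m pendant '[[[0,0,-0.0015],[0,0,0],0.05],[[0,0,-0.003],[0,0,0],0.05],[[0,0,-0.004],[0,0,0],0.05],[[0,0,-0.005],[0,0,0],0.05],[[0,0,-0.005],[0,0,0],0.05],[[0,0,-0.005],[0,0,0],0.05]]'
```

```text
t: 3.37
eef_pos: [566.8, -143.0, 158.8]
ee_rot: [-3.116, 0.377, -0.008]
wrist_force: [-3.5, 0.5, 12.0]
width: 0.682
```

```bash
python3 -m pendant '[[[0,0,-0.0035],[0,0,0],0.05],[[0,0,-0.0045],[0,0,0],0.05],[[0,0,-0.0055],[0,0,0],0.05],[[0,0,-0.006],[0,0,0],0.05],[[0,0,-0.006],[0,0,0],0.05],[[0,0,-0.006],[0,0,0],0.05]]'
```

```text
t: 3.87
eef_pos: [567.6, -143.1, 156.4]
ee_rot: [-3.118, 0.377, -0.011]
wrist_force: [-5.9, 1.2, 15.6]
width: 0.684
```

```bash
python3 -m pendant '[[[-0.0005,0,-0.0045],[0,0,0],0.05],[[-0.001,0,-0.0055],[0,0,0],0.05],[[-0.0015,0,-0.0065],[0,0,0],0.05],[[-0.002,0,-0.007],[0,0,0],0.05],[[-0.002,0,-0.007],[0,0,0],0.05],[[-0.002,0,-0.007],[0,0,0],0.05]]'
python3 -c "
from h import *
o=ctrl.get_obs();print(o['wrist_force'],o['moment'],o['ee_rot'])"
```

```text
t: 4.37
eef_pos: [567.2, -143.2, 154.1]
ee_rot: [3.118, -0.377, 0.018]
wrist_force: [-5.1, 1.3, 20.1]
width: 0.683
[-5.06957047  1.26349566 20.08828118] [ 0.22796105  1.2725355  -0.01486326] [ 3.11782445 -0.37678759  0.01833778]
```

```bash
python3 -m pendant '[[[-0.002,0,-0.0047],[0,0,4],0.05],[[-0.002,0,-0.0047],[0,0,8],0.05],[[-0.002,0,-0.0047],[0,0,12],0.05],[[-0.002,0,-0.0047],[0,0,16],0.05],[[-0.002,0,-0.0047],[0,0,20],0.05],[[-0.002,0,-0.0047],[0,0,20],0.05]]'
python3 -c "
from h import *
o=ctrl.get_obs();print(o['wrist_force'],o['moment'],o['ee_rot'])"
```

```text
t: 4.87
eef_pos: [567.2, -142.9, 154.2]
ee_rot: [3.135, 0.176, 0.026]
wrist_force: [-4.9, 0.5, 19.9]
width: 0.686
[-4.92326399  0.52232067 19.87868174] [0.14144937 1.09093202 0.03046348] [3.13531587 0.17569075 0.02552305]
```

```bash
python3 -m pendant '[[[-0.002,0,-0.0047],[0,0,4],0.05],[[-0.002,0,-0.0047],[0,0,8],0.05],[[-0.002,0,-0.0047],[0,0,12],0.05],[[-0.002,0,-0.0047],[0,0,16],0.05],[[-0.002,0,-0.0047],[0,0,20],0.05],[[-0.002,0,-0.0047],[0,0,24],0.05],[[-0.002,0,-0.0047],[0,0,28],0.05],[[-0.002,0,-0.0047],[0,0,32],0.05],[[-0.002,0,-0.0047],[0,0,36],0.05],[[-0.002,0,-0.0047],[0,0,40],0.05],[[-0.002,0,-0.0047],[0,0,40],0.05]]'
python3 -c "
from h import *
o=ctrl.get_obs();print(o['wrist_force'],o['moment'],o['ee_rot'])
d=snap('wrist','w3')"
```

```text
t: 5.78
eef_pos: [566.1, -143.3, 153.8]
ee_rot: [-2.885, -1.241, -0.026]
wrist_force: [-6.9, 1.2, 20.7]
width: 0.684
[-6.87155366  1.19619057 20.73120017] [0.15353648 1.73803952 0.04638754] [-2.88456217 -1.2411227  -0.02594484]
```

View pics/w3.png

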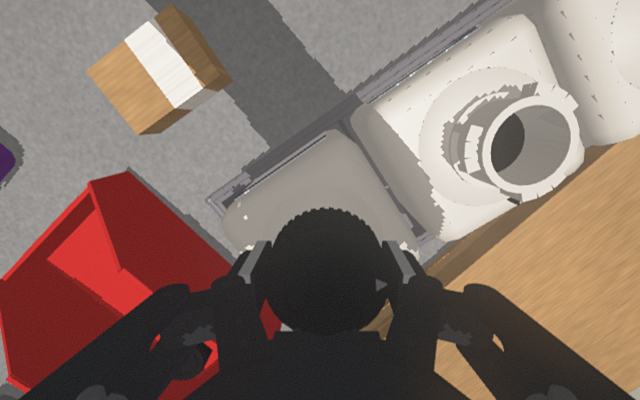

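The arrowhead is still at (380,285) beside the right pad, as it was before, so the cap turned the full 60° with the jaws. Letting up and lifting.

```bash
python3 -m pendant '[[[-0.001,0,-0.002],[0,0,0],0.05],[[-0.001,0,0.001],[0,0,0],0.05],[[-0.001,0,0.004],[0,0,0],0.05],[[-0.001,0,0.007],[0,0,0],0.05],[[-0.001,0,0.010],[0,0,0],0.05],[[-0.001,0,0.013],[0,0,0],0.05],[[-0.001,0,0.016],[0,0,0],0.05],[[-0.001,0,0.016],[0,0,0],0.05]]'
```

```text
t: 6.5
eef_pos: [565.2, -143.5, 170.0]
ee_rot: [-2.886, -1.238, -0.026]
wrist_force: [-1.5, -0.5, 0.8]
width: 0.682
```

```bash
python3 -m pendant '[[[0,0,0.008],[0,0,0],0.05],[[0,0,0.016],[0,0,0],0.05],[[0,0,0.026],[0,0,0],0.05],[[0,0,0.04],[0,0,0],0.05],[[0,0,0.06],[0,0,0],0.05],[[0,0,0.08],[0,0,0],0.05],[[0,0,0.08],[0,0,0],0.05],[[0,0,0.08],[0,0,0],0.05]]'
python3 - <<'E'
from h import *
print(ctrl.get_obs()['eef_pos'],ctrl.get_obs()['wrist_force'])
d=snap('scene','s2',(130,140,400,300),2.8)
a=load('top1')
# bin corners: floor-level & rims
for p in [(419.5,219),(475,217)]: print('front foot?',ray(a,*p,0),ray(a,*p,45))
E
```

```text
t: 7.17
eef_pos: [566.3, -143.5, 251.9]
ee_rot: [2.886, 1.238, 0.03]
wrist_force: [-0.6, 0.1, -0.5]
width: 0.685
[ 566.25052965 -143.47497794  251.89393102] [-0.62438696  0.06006387 -0.51236602]
front foot? [ 414.91278736 -283.9915133     0.        ] [ 408.07663957 -274.22536826   45.        ]
front foot? [ 407.44388788 -439.8770274     0.        ] [ 400.860086   -424.84409939   45.        ]
```

View pics/s2.png

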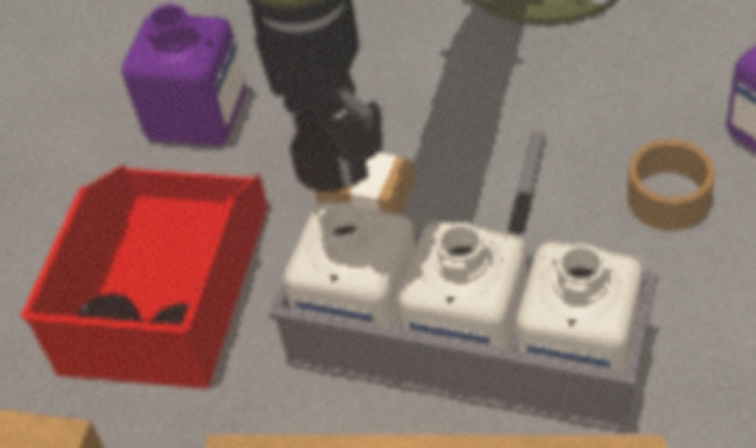

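The scene crop shows the cap in the gripper at crop (335,165). All three bottles stand uncapped in the crate, and the front half of the cap bin is clear. Carrying the cap there.

```bash
python3 -m pendant '[[[-0.010,-0.024,0],[0,0,-5],0.05],[[-0.020,-0.048,0],[0,0,-10],0.05],[[-0.030,-0.072,0],[0,0,-16],0.05],[[-0.040,-0.096,0],[0,0,-22],0.05],[[-0.050,-0.120,0],[0,0,-28],0.05],[[-0.060,-0.144,0],[0,0,-34],0.05],[[-0.070,-0.168,0],[0,0,-40],0.05],[[-0.080,-0.192,0],[0,0,-45],0.05],[[-0.088,-0.2125,0],[0,0,-50],0.05],[[-0.088,-0.2125,0],[0,0,-50],0.05],[[-0.088,-0.2125,0],[0,0,-50],0.05],[[-0.088,-0.2125,0],[0,0,-50],0.05]]'
python3 -c "
from h import *
snap('wrist','w4')"
```

```text
t: 8.22
eef_pos: [477.5, -354.9, 249.4]
ee_rot: [3.135, -0.095, 0.023]
wrist_force: [-0.2, 0.7, -0.3]
width: 0.684
```

View pics/w4.png

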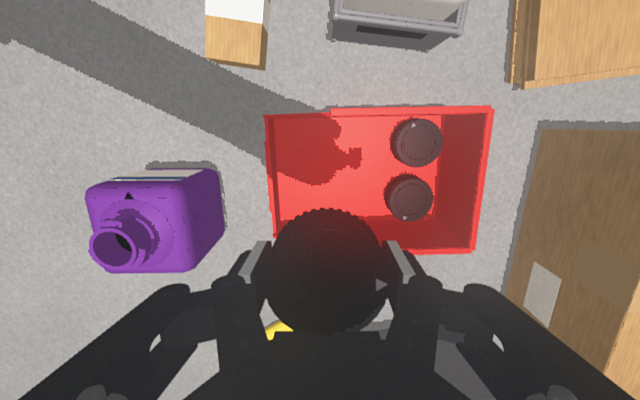

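The bin is at u 265–493, v 105–253, with two loose caps at (416,142) and (409,197). The front floor region is empty.

Run:
```python
from h import *
d=load('w4')
for p,z in [((493,107),100),((475,252),100),((265,115),45),((272,237),45),((416,142),34),((409,197),34)]: print(p,ray(d,*p,z))
print(proj(d,[478,-355,4]),[proj(d,(x,-355,15)) for x in (423,537)])
```

```text
(493, 107) [ 645.78572335 -281.73584012  100.        ]
(475, 252) [ 641.90182708 -436.20611949  100.        ]
(265, 115) [ 414.39148611 -274.32985493   45.        ]
(272, 237) [ 405.12087855 -425.92862255   45.        ]
(416, 142) [ 593.30730778 -316.67814954   34.        ]
(409, 197) [ 586.23429199 -386.4651091    34.        ]
(np.float64(324.1919846380161), np.float64(174.0596003446463)) [(np.float64(283.1274627152387), np.float64(178.13892593138087)), (np.float64(368.4103741429535), np.float64(172.82597285544722))]
```

```bash
python3 -m pendant '[[[0.002,0,-0.025],[0,0,0],0.05],[[0.003,0.001,-0.05],[0,0,0],0.05],[[0.004,0.001,-0.075],[0,0,0],0.05],[[0.004,0.001,-0.1],[0,0,0],0.05],[[0.004,0.001,-0.125],[0,0,0],0.05],[[0.004,0.001,-0.15],[0,0,0],0.05],[[0.004,0.001,-0.17],[0,0,0],0.05],[[0.004,0.001,-0.19],[0,0,0],0.05],[[0.004,0.001,-0.205],[0,0,0],0.05],[[0.004,0.001,-0.215],[0,0,0],0.05],[[0.004,0.001,-0.215],[0,0,0],0.05],[[0.004,0.001,-0.215],[0,0,0],0.05]]'
```

```text
t: 9.27
eef_pos: [482.3, -352.5, 34.7]
ee_rot: [3.135, -0.091, 0.024]
wrist_force: [0.7, -0.3, -0.3]
width: 0.686
```

```bash
python3 -m pendant '[[[0,0,-0.004],[0,0,0],0.05],[[0,0,-0.008],[0,0,0],0.05],[[0,0,-0.012],[0,0,0],0.05],[[0,0,-0.015],[0,0,0],0.05],[[0,0,-0.0165],[0,0,0],0.05],[[0,0,-0.0165],[0,0,0],0.05],[[0,0,-0.0165],[0,0,0],0.05]]'
```

```text
t: 9.85
eef_pos: [482.3, -352.6, 18.2]
ee_rot: [3.135, -0.091, 0.023]
wrist_force: [0.3, 0.1, -0.0]
width: 0.688
```

```bash
python3 -m pendant '[[[0,0,-0.001],[0,0,0],0.05],[[0,0,-0.002],[0,0,0],0.05],[[0,0,-0.003],[0,0,0],0.05],[[0,0,-0.003],[0,0,0],0.05]]'
python3 -m pendant '[[[0,0,0],[0,0,0],0.064],[[0,0,0],[0,0,0],0.069],[[0,0,0],[0,0,0],0.073],[[0,0,0],[0,0,0],0.073],[[0,0,0],[0,0,0],0.073],[[0,0,0.01],[0,0,0],0.073],[[0,0,0.025],[0,0,0],0.073],[[0,0,0.05],[0,0,0],0.073],[[0,0,0.08],[0,0,0],0.073],[[0,0,0.11],[0,0,0],0.073],[[0,0,0.14],[0,0,0],0.073],[[0,0,0.18],[0,0,0],0.073]]'
python3 -m pendant '[[[0,0,0.02],[0,0,0],0.073],[[0,0,0.04],[0,0,0],0.073],[[0,0,0.05],[0,0,0],0.073],[[0,0,0.05],[0,0,0],0.073]]'
python3 -c "
from h import *
snap('wrist','w5');snap('top','t5')
a=cv2.imread('pics/w5.png');b=cv2.imread('pics/t5.png')[110:230,255:490]
b=cv2.resize(b,(640,327),interpolation=cv2.INTER_CUBIC)
cv2.imwrite('pics/f.png',cv2.resize(cv2.vconcat([a[:270],b]),None,fx=1,fy=1))"
```

```text
t: 10.18
eef_pos: [482.1, -352.6, 15.0]
ee_rot: [3.135, -0.091, 0.023]
wrist_force: [-0.1, 0.4, -0.6]
width: 0.683
t: 11.18
eef_pos: [481.0, -351.6, 195.6]
ee_rot: [3.137, -0.091, 0.019]
wrist_force: [-0.2, -0.6, -0.0]
width: 0.853
t: 11.52
eef_pos: [482.3, -352.2, 248.8]
ee_rot: [3.134, -0.091, 0.026]
wrist_force: [1.1, 0.2, 0.6]
width: 0.859
```

View pics/f.png

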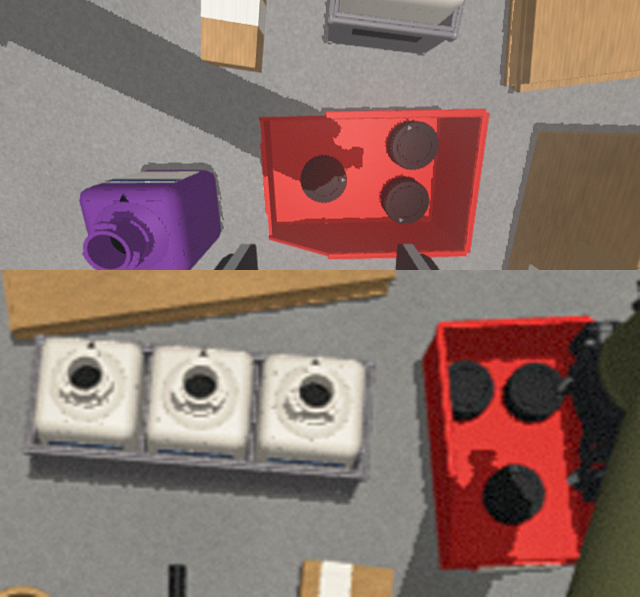

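The cap lies upright in the cap bin, at (323,178) in the wrist view, alongside the other two. All three bottles stand in their cells, and the robot touches nothing.

```bash
python3 -c "
from bench import sign_off
print(sign_off())"
```

```text
the job is handed in; nothing more can be done
None
```

The cap is off the bottle in the right-hand cell and sits upright on the floor of the red caps bin, beside the other two caps. I handed the job in at about 11.6 s on the robot's clock, against the 48 s limit.

- **Removal:** I pressed the cap with about 20 N at the wrist, turned it 60° anticlockwise while holding it down, let it up and lifted it straight off. The highest downward force I read was 20.7 N. There was also a sideways force of up to about 7 N while pressing, which was gone once I let up.
- **Last checks:** The final wrist and top views showed three caps in the bin and all three bottles uncapped and standing in their cells. The gripper was open and clear, about 250 mm up, with wrist force near zero. None of the checks failed or disagreed. The estimates of the cap's position from the three cameras differed by about 3 mm.

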